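# Take the vacuum filter holder apart for cleaning

## Robot

A 6-joint arm with a two-finger parallel gripper is mounted at the origin on the work surface; the furniture and walls round the work are solid. World frame = base frame: x ahead of the robot, y to its left, z up, the work surface at z = 0. Lengths are in m, angles in rad, forces in N, time in s.
With the tool pointing down it reaches from about 0.25 to 0.775 m from the base axis. Payload 4 kg.
Tool frame: the origin (TCP) lies at the centre of the arm's flange, where the gripper is bolted on; the fingertips stand 199 mm ahead of it and the grasp point (between the pads) lies 180 mm ahead of it (robot.tcp_to_tips is the z of the fingertips in the tool frame, in m); z points along the fingers, y is the line along which they close (so a half turn about z gives the same grasp; the last joint's range is limited). The gripper opens to 94 mm and grips with 3 to 60 N. Pads are 16 mm wide; open, the fingers measure 119 mm over their backs; the gripper's body (75 mm by 177 mm) begins 78 mm behind the grasp point.
Start: joints at [-1.278, 0.087, 1.371, -0, 1.684, -0.103], TCP at [0.212, -0.507, 0.405] pointing down, gripper open.
Joint ranges: [-3.1, 3.1], [-0.76, 2.03], [0.27, 2.55], [-1.08, 4.22], [0.17, 2.65], [-2.57, 2.57]. Speed limits (rad/s): [2.79, 2.79, 3.14, 3.14, 3.14, 3.14].

## Interface

Orientations are given as [roll, pitch, yaw] about the fixed x, y, z axes, in that order (R = Rz(yaw) Ry(pitch) Rx(roll)).
In Python, from bench import robot gives the robot as it stands.
- The arm moves only by the tool play_rows, never from a script. Its arguments are lists of equal length, an entry for each row: "translation": the shift along the tool's x, y, z scaled (see below), a list of three; "twist": the turn, a rotation vector about the tool's x, y, z scaled (see below), a list of three; "gripper": the opening, from -1 (shut) to 1 (fully open). A call has 1 to 8 rows; each row shifts and turns the commanded pose from where the row before left it, along the tool's axes as they then stand; what a row does not reach is not made up. The controller multiplies each number of a shift by 0.04 m and each number of a turn by 0.1 rad. A row lasts 1/10 s, in which the tool goes at most 50 mm and 8.59 degrees, less where a joint would pass 70% of its speed; a pose out of reach is approached as far as the arm can. A call with a number of a shift or a turn outside -1 to 1 is refused whole. A call with a gripper value outside its range is refused whole. The fingers move at their own pace and stop on an object; the grip force is fixed at half the most. Time passes only in rows, so rows that do not move let the fingers close. It gives the time, the measured TCP pose, the force, the opening and the grip force at its end, in the units of the state.
- robot.get_obs(): the state, without advancing time (a new reading comes with each control period).
- robot.snapshot(name): name is "side" or "top" or "wrist"; returns the picture (400x640x3 uint8, red, green, blue); there is no depth.
- robot.camera_model(name): a dict with "camera_matrix" (3x3 intrinsics, pixels), "rvec" (rotation vector, rad) and "tvec" (3), from world to camera coordinates, as OpenCV has them. Camera axes: x right, y down, z forward; pixel columns grow to the right and rows downward; lengths in m; the calibration is good to about 2 mm. A picture is of the moment at which its call begins: read the wrist's pose just before it. camera_model takes no time and is no camera call; for the wrist camera it gives the pose at the moment of the call.
- robot.close_job(): hands the job in; it is judged then, once.
Trained networks look in the newest picture that a camera, given by its name, has taken for a name from the list of things; names that differ only in an ending like _2 or _b are one class to them, and where a whole thing is asked for, a point or a joint stands for the part that bears it (a point fixed in the world has none). Each returns a list of dicts, best first, with "score" (0 to 1); they miss things now and then, are a little off and sometimes report something else, mostly with a low value. They report only what shows in the picture. A call takes as long as a camera call. They do not tell look-alikes from the thing itself.
- robot.recognise(name, camera): "centre" ([x, y, z] in m, in world coordinates, good to about 4 mm: the middle of the surface that is visible of it).
- robot.spot_point(name, camera): "centre" ([x, y, z] in m, in world coordinates, good to about 4 mm: a listed point, or the origin of a listed thing).
The state is a dict: "time": time; "joint_positions": joint angles; "qvel": joint speeds; "joint_torque": joint torques, N m; "tool_pos": TCP position; "ee_rot": TCP orientation; "wrist_force": force on the tool from outside, world axes, zero at the start; "wrist_torque": the same for the moment, N m; "width": finger opening in m; "finger_force": force on a finger pad.
Only numpy, scipy, OpenCV 4.12 (cv2) and the standard library are available. Lean on these libraries where they do the work, as an engineer would, in place of code of your own. Each camera call takes 0.05 s, during which the arm holds its last target. There are 200 camera calls.

## Task

The filtration is finished: take the filter holder on the vacuum manifold apart from the top down, one part at a time, and put each part on its own place before lifting the next. Stand the funnel upright over the tall drain peg, lay the white sealing ring flat over the short post of the ring holder, lay the perforated support screen flat in the white dish, and hang the base, stem down, in the ring of the tripod so that its flange rests on the ring. Set every part down gently, never drop it, and let go of all of them.

Things in the scene. Friction and masses are not known exactly. Their poses are not given: they have to be found in the camera images.
- manifold: Fixed steel vacuum manifold: tube 46 mm thick along its y (from y = +66 to -262 mm, axis 31 mm high), valves on the -x side. Origin on the bench under the port that carries the filter holder: port 38 mm wide, top at z = 95 mm, bore 20 mm. A second port at y = -150 mm has a black stopper (top 115 mm). The holder's parts stand on one another by weight alone, each within about 2 mm of centre.
- filter_base: Steel base, 250 g, lowest in the stack. Origin at the lower end of its stem, z up. Stem 14 mm wide z = 0 to 36 mm; flange 72 mm wide 36 to 44; collar 51 mm wide 44 to 60 (grip here); boss 32 mm wide 60 to 64. Ring lies on the collar, screen on the boss. At first the stem hangs in the port (origin 59 mm over the bench), flange on the port: lift 40 mm to clear it.
- seal_ring: White rigid sealing ring, 30 g, outer diameter 60 mm, inner 49 mm, 10 mm thick; lies on the base's collar (it overhangs the collar by 4.5 mm all round) underneath the funnel. Origin at the centre of its underside, z up; at the start 119 mm above the bench.
- support_screen: Flat round metal screen with small dark holes, 40 g, 44 mm in diameter, 5 mm thick; lies on the base's boss inside the sealing ring, seen from above through the funnel. Its underside is 4 mm above the collar of the base and overhangs the boss by 6 mm. Origin at the centre of its underside, z up; at first 123 mm above the bench.
- filter_funnel: Straight steel funnel, 120 g, top of the stack: upright tube 60 mm tall, outer diameter 49 mm, inner 43, open at both ends; foot flange 55 mm wide and 5 mm high, rim 52 mm wide. It stands on the sealing ring. Origin at the centre of its underside, z up; at first 129 mm above the bench.
- drain_peg: Place of the funnel, fixed: round white foot 84 mm in diameter, 8 mm high, with an upright slender steel peg 19 mm thick below, tapering, its tip 66 mm above the bench. Origin on the bench under the peg's axis. The funnel stands with its foot on the white foot (funnel origin 8 mm above the bench), the peg inside it.
- ring_holder: Place of the sealing ring, fixed: square white foot 80 x 80 mm, 10 mm high, with a short white post 31 mm in diameter tapering to 22 mm, its top 36 mm above the bench. Origin on the bench under the post's axis. The ring lies flat on the foot (ring origin 10 mm above the bench), the post inside it.
- dish: Place of the support screen, fixed: shallow round white porcelain dish, 130 mm in diameter, rim 16 mm high, flat inner floor 4 mm above the bench and about 120 mm in diameter. Origin on the bench under its centre. The screen may lie anywhere flat on the floor.
- tripod: Place of the filter base, fixed: steel tripod with a horizontal ring, outer diameter 62 mm, inner 40 mm, its top 60 mm above the bench; the three feet stand 40 mm from the axis. Origin on the bench under the ring's axis. The base's stem goes down through the ring and its flange rests on the ring's top (base origin 24 mm above the bench).
Things that resemble listed ones, but are neither listed nor needed, are in the scene too. What is shaped like the filter_base but red or turquoise is not meant.

How it is judged:
By the outcome, as a careful person would: the job done as asked, in the order asked, and still so for the second after the job is handed in, with the robot touching nothing.
It also fails if it takes over 115 s, if anything falls off the work surface, if the arm or the gripper's body presses on something with over 40 N, if the wrist force passes 120 N, or if a joint passes its speed limit or range.

## Working session

There is one attempt and no reset: what is moved stays moved. The work goes in short steps, Python scripts to look and compute and a tool call to move; the robot and the scene stay as the last step left them, time stands still between calls to the robot, and variables do not carry over. Pictures are saved under pics/ and viewed, at most 14 in all, crops included, and the job is handed in when it is done.

Besides the shell and the picture viewer there is one more tool, called after ">>>" as name(argument=value, ...) on one line, values as JSON. play_rows: Moves the arm, as the interface text tells. Its arguments: {"type":"object","properties":{"translation":{"type":"array","items":{"type":"array","items":{"type":"number","minimum":-1,"maximum":1}}},"twist":{"type":"array","items":{"type":"array","items":{"type":"number","minimum":-1,"maximum":1}}},"gripper":{"type":"array","items":{"type":"number"}}},"required":["translation","twist","gripper"]}

```bash
ls; mkdir -p pics; python3 - <<'E'
from bench import robot
import cv2
for n in ("top","side"):
    im=robot.snapshot(n); cv2.imwrite(f"pics/{n}0.png",im[:,:,::-1])
    for t in ["manifold","filter_base","seal_ring","support_screen","filter_funnel","drain_peg","ring_holder","dish","tripod"]:
        r=robot.spot_point(t,n)
        print(n,t,[([round(v,3) for v in d["centre"]],round(d["score"],2)) for d in r[:4]])
o=robot.get_obs();print(o["time"],o["tool_pos"],o["ee_rot"],o["width"])
E
```

```text
pics
top manifold []
top filter_base [([0.766, 0.031, 0.003], 0.84), ([0.744, -0.195, 0.0], 0.81), ([0.667, 0.092, 0.058], 0.63), ([0.768, -0.072, -0.003], 0.59)]
top seal_ring [([0.674, 0.089, 0.116], 0.53), ([0.671, 0.096, -0.001], 0.22)]
top support_screen [([0.668, 0.09, 0.121], 0.51)]
top filter_funnel [([0.668, 0.095, 0.131], 0.65), ([0.442, -0.362, -0.002], 0.37)]
top drain_peg [([0.482, -0.14, 0.001], 0.76)]
top ring_holder [([0.442, -0.365, -0.004], 0.9)]
top dish [([0.476, 0.249, 0.002], 0.61)]
top tripod [([0.451, 0.049, -0.003], 0.74)]
side manifold [([0.67, 0.094, -0.001], 0.85), ([0.449, 0.056, 0.001], 0.51)]
side filter_base [([0.769, 0.032, 0.002], 0.83), ([0.74, -0.192, -0.001], 0.65), ([0.769, -0.075, 0.0], 0.64), ([0.669, 0.095, 0.058], 0.6)]
side seal_ring [([0.666, 0.089, 0.117], 0.43)]
side support_screen []
side filter_funnel [([0.667, 0.09, 0.13], 0.94), ([0.441, -0.362, -0.001], 0.44)]
side drain_peg [([0.477, -0.145, -0.002], 0.64)]
side ring_holder [([0.44, -0.36, -0.0], 0.62)]
side dish [([0.48, 0.255, -0.005], 0.58)]
side tripod [([0.669, 0.094, 0.001], 0.72), ([0.452, 0.056, -0.002], 0.71)]
1.0 [ 0.21205701 -0.50746546  0.40472864] [ 3.14148334e+00 -4.93289522e-06  3.95823396e-01] 0.09371963661614141
```

View pics/top0.png

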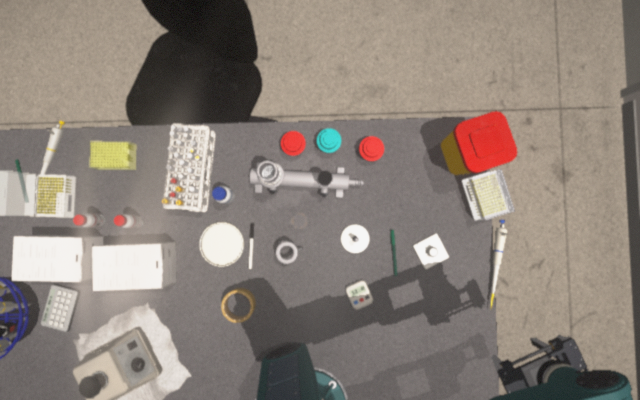

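View pics/side0.png

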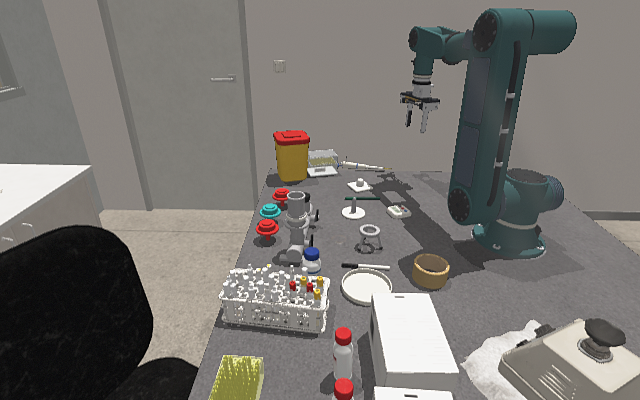

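The top view shows the stack at about (268,172), dish (221,244), tripod (286,250), peg (355,238) and ring holder (431,249). The red and turquoise decoys are at row ~145. In the side view the stack stands clear. I'll turn to yaw 90° so that tool x = world y and tool y = world x, then go over the stack.

>>> play_rows(translation=[[0,0,-0.5],[0,0,-0.5],[0,0,-0.5],[0,0,0],[0,0,0],[0,0,0],[0,0,0],[0,0,0]], twist=[[0,0,-1],[0,0,-1],[0,0,-1],[0,0,-1],[0,0,-1],[0,0,-1],[0,0,-1],[0,0,-1]], gripper=[1,1,1,1,1,1,1,1])

```text
time: 1.8
tool_pos: [0.212, -0.5075, 0.4647]
ee_rot: [3.142, 0.0, 1.2]
wrist_force: [0.1, 0.1, -0.9]
width: 0.0937
finger_force: 0.0
```

>>> play_rows(translation=[[0,0,0],[0,0,0],[0,0,0],[0,0,0],[0.75,0.57,0],[0.75,0.57,0],[0.75,0.57,0],[0.75,0.57,0]], twist=[[0,0,-1],[0,0,-1],[0,0,-1],[0,0,-0.75],[0,0,0],[0,0,0],[0,0,0],[0,0,0]], gripper=[1,1,1,1,1,1,1,1])

```text
time: 2.6
tool_pos: [0.3038, -0.3863, 0.4648]
ee_rot: [3.141, 0.0, 1.57]
wrist_force: [1.3, -1.1, 1.7]
width: 0.0941
finger_force: 0.0
```

>>> play_rows(translation=[[0.75,0.57,0],[0.75,0.57,0],[0.75,0.57,0],[0.75,0.57,0],[0.75,0.57,0],[0.75,0.57,0],[0.75,0.57,0],[0.75,0.57,0]], twist=[[0,0,0],[0,0,0],[0,0,0],[0,0,0],[0,0,0],[0,0,0],[0,0,0],[0,0,0]], gripper=[1,1,1,1,1,1,1,1])

```text
time: 3.4
tool_pos: [0.4863, -0.146, 0.4649]
ee_rot: [3.141, 0.0, 1.571]
wrist_force: [-0.5, -0.7, -0.6]
width: 0.0942
finger_force: 0.0
```

```bash
cat > h.py <<'E'
from bench import robot
import cv2, numpy as np
def snap(n,f,names=()):
    im=robot.snapshot(n); cv2.imwrite("pics/"+f,im[:,:,::-1])
    for t in names:
        print(t,[([round(v,4) for v in d["centre"]],round(d["score"],2)) for d in robot.spot_point(t,n)[:3]])
    return im
def st():
    o=robot.get_obs();print(round(o["time"],2),o["tool_pos"].round(4),np.round(o["ee_rot"],4),round(o["width"],4),np.round(o["wrist_force"],1),o["finger_force"])
E
python3 -c "
from h import *
st();snap('wrist','w1.png',['filter_funnel','seal_ring','support_screen','drain_peg','tripod','dish','ring_holder','manifold'])"
```

```text
3.4 [ 0.4863 -0.146   0.4649] [3.1410e+00 4.0000e-04 1.5709e+00] 0.0942 [-0.5 -0.7 -0.6] 0.0
filter_funnel []
seal_ring []
support_screen []
drain_peg [([0.4801, -0.1433, 0.0028], 0.63)]
tripod [([0.4488, 0.0607, 0.0036], 0.73)]
dish []
ring_holder []
manifold [([0.6717, 0.0962, -0.0005], 0.91)]
```

View pics/w1.png

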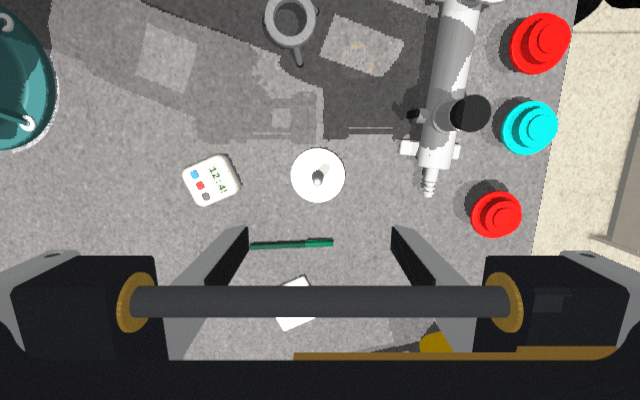

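>>> play_rows(translation=[[0.75,0.5,0],[0.75,0.5,0],[0.75,0.5,0],[0.75,0.5,0],[0.75,0.5,0],[0.5,0.5,0],[0,0,0]], twist=[[0,0,0],[0,0,0],[0,0,0],[0,0,0],[0,0,0],[0,0,0],[0,0,0]], gripper=[1,1,1,1,1,1,1])

```text
time: 4.55
tool_pos: [0.607, 0.0239, 0.4635]
ee_rot: [-3.141, -0.001, 1.573]
wrist_force: [-0.2, 0.1, -1.1]
width: 0.0941
finger_force: 0.0
```

```bash
python3 -c "
from h import *
st();snap('wrist','w2.png',['filter_funnel','seal_ring','support_screen','tripod','dish','filter_base','manifold'])"
```

```text
4.55 [0.607  0.0239 0.4635] [-3.1406e+00 -8.0000e-04  1.5730e+00] 0.0941 [-0.2  0.1 -1.1] 0.0
filter_funnel [([0.672, 0.0891, 0.1312], 0.87)]
seal_ring []
support_screen [([0.6657, 0.0889, 0.1227], 0.64)]
tripod []
dish [([0.4767, 0.2447, 0.0004], 0.81)]
filter_base [([0.7721, -0.0707, 0.001], 0.91), ([0.7683, 0.0353, -0.0], 0.57)]
manifold []
```

View pics/w2.png

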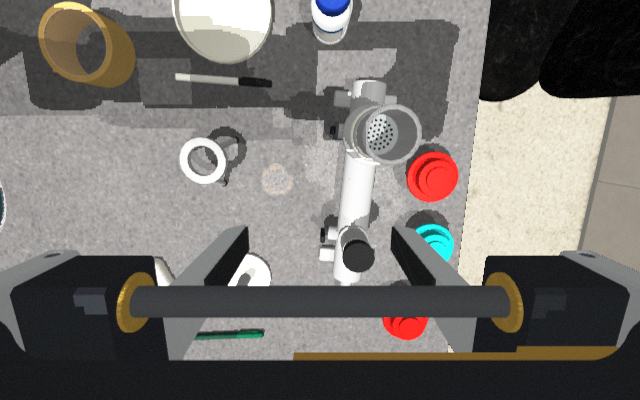

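The picture shows the funnel rim centred near (388,135) with the screen inside it. The tripod ring is at (203,160), and in the earlier picture the peg foot is at (318,175). I'll back-project these.

```bash
cat >> h.py <<'E'
def pix2plane(u,v,z,n="wrist",shift=(0,0,0)):
    m=robot.camera_model(n);R=cv2.Rodrigues(np.array(m["rvec"],float))[0];t=np.array(m["tvec"],float).ravel()
    c=-R.T@t+np.array(shift);d=R.T@np.linalg.solve(np.array(m["camera_matrix"]),[u,v,1.])
    return (c+d*(z-c[2])/d[2]).round(4)
E
python3 - <<'E'
from h import *
for u,v,z,l in [(388,135,.189,'rim'),(356,135,.189,'l'),(421,135,.189,'r'),(388,104,.189,'top'),(388,166,.189,'bot'),(203,160,.06,'tripod'),(179,160,.06,'tl'),(227,160,.06,'tr'),(222,12,.016,'dish')]: print(l,pix2plane(u,v,z))
s=np.array([.4863,-.146,.4649])-np.array([.607,.0239,.4635])
for u,v,z,l in [(318,175,.008,'peg'),(317,177,.066,'pegtip'),(290,20,.06,'tripod')]: print(l,pix2plane(u,v,z,shift=s))
def zoom(f,x,y,w,h,k,o):
    im=cv2.imread(f)[y:y+h,x:x+w];cv2.imwrite(o,cv2.resize(im,None,fx=k,fy=k,interpolation=2))
a=cv2.resize(cv2.imread('pics/w2.png')[85:185,330:430],None,fx=4,fy=4,interpolation=cv2.INTER_CUBIC)
b=cv2.resize(cv2.imread('pics/w2.png')[110:210,160:260],None,fx=4,fy=4,interpolation=cv2.INTER_CUBIC)
cv2.imwrite('pics/z1.png',np.hstack([a,b]))
E
```

```text
rim [0.6651 0.0867 0.189 ]
l [0.6373 0.0868 0.189 ]
r [0.6938 0.0867 0.189 ]
top [0.6637 0.1123 0.189 ]
bot [0.6666 0.0598 0.189 ]
tripod [0.4507 0.0535 0.06  ]
tl [0.4188 0.0535 0.06  ]
tr [0.4826 0.0534 0.06  ]
dish [0.4769 0.244  0.016 ]
peg [ 0.4828 -0.1445  0.008 ]
pegtip [ 0.4817 -0.1387  0.066 ]
tripod [0.4498 0.0502 0.06  ]
```

View pics/z1.png

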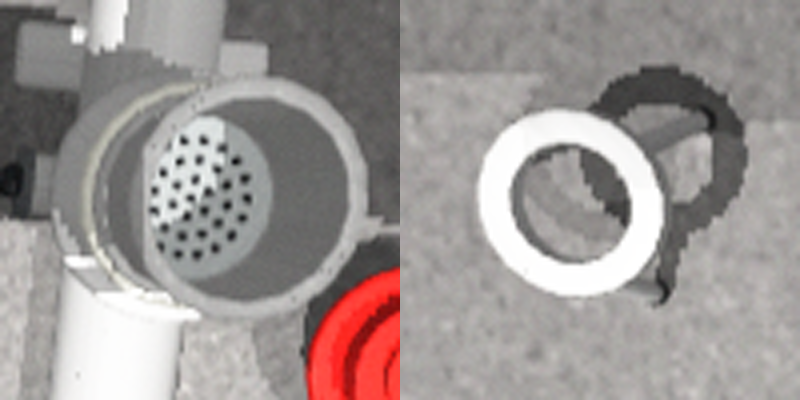

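>>> play_rows(translation=[[0.8,0.78,0],[0.81,0.78,0],[0,0,0],[0,0,0.5],[0,0,0.5],[0,0,0.5],[0,0,0],[0,0,0]], twist=[[0,0,0],[0,0,0],[0,0,0],[0,0,0],[0,0,0],[0,0,0],[0,0,0],[0,0,0]], gripper=[1,1,1,1,1,1,1,1])

```text
time: 5.75
tool_pos: [0.6676, 0.0862, 0.4051]
ee_rot: [-3.141, 0.0, 1.57]
wrist_force: [0.1, 0.2, -0.5]
width: 0.0945
finger_force: 0.0
```

```bash
python3 -c "
from h import *
st();snap('wrist','w3.png',['filter_funnel','support_screen','tripod','dish']);snap('side','s3.png')
im=cv2.imread('pics/s3.png')[130:280,230:430];cv2.imwrite('pics/s3z.png',np.vstack([cv2.resize(im,(600,450)),]))"
```

```text
5.75 [0.6676 0.0862 0.4051] [-3.1412e+00  3.0000e-04  1.5700e+00] 0.0945 [ 0.1  0.2 -0.5] 0.0
filter_funnel [([0.6721, 0.0891, 0.1293], 0.59)]
support_screen [([0.6713, 0.0899, 0.1193], 0.64)]
tripod [([0.4461, 0.0581, 0.0055], 0.63)]
dish [([0.4729, 0.247, 0.0018], 0.69), ([0.6671, 0.0907, 0.1286], 0.23)]
```

View pics/w3.png

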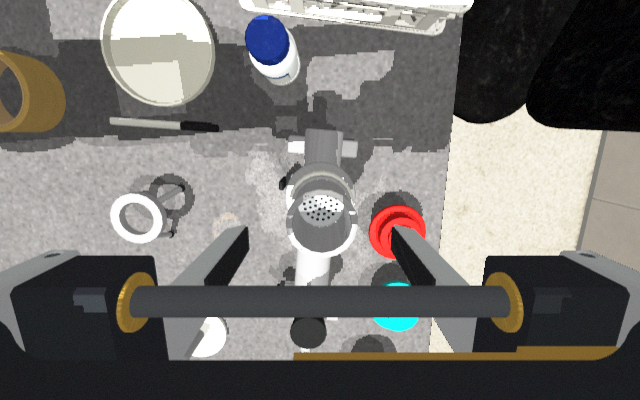

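The rim is centred near (321,223), between the finger tips (247 and 391).

```bash
python3 - <<'E'
from h import *
for u,v,z in [(321.5,223,.189),(286,223,.189),(357,223,.189),(321,258,.189),(321,188,.189),(319,232,.206),(137,218,.06),(158,48,.016)]: print(u,v,pix2plane(u,v,z))
b=cv2.resize(cv2.imread('pics/w3.png')[150:270,240:400],None,fx=5,fy=5,interpolation=cv2.INTER_CUBIC)
cv2.imwrite('pics/z3.png',b)
E
```

```text
321.5 223 [0.6702 0.091  0.189 ]
286 223 [0.6447 0.0911 0.189 ]
357 223 [0.6957 0.091  0.189 ]
321 258 [0.6699 0.0639 0.189 ]
321 188 [0.6698 0.1166 0.189 ]
319 232 [0.6684 0.0902 0.206 ]
137 218 [0.4536 0.056  0.06  ]
158 48 [0.48   0.2504 0.016 ]
```

View pics/z3.png

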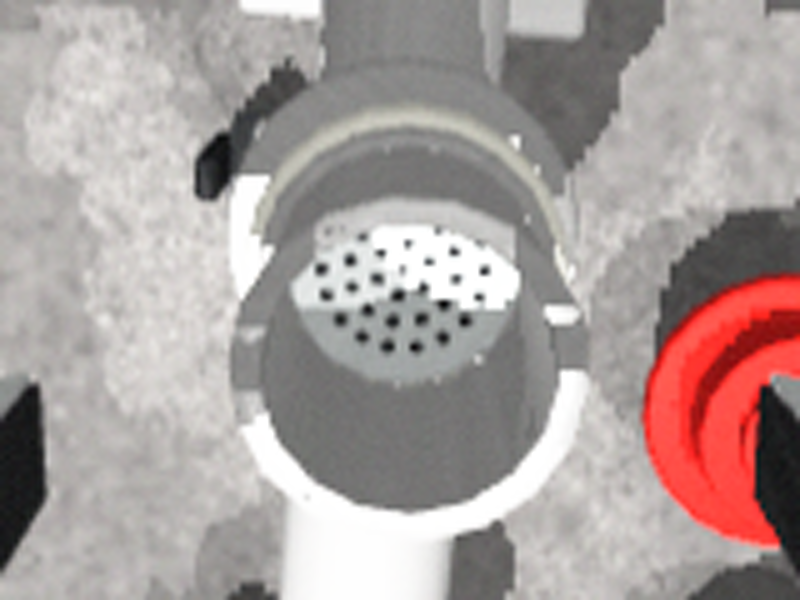

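>>> play_rows(translation=[[0.1,0.06,0.2],[0,0,0.5],[0,0,0.5],[0,0,0.43],[0,0,0],[0,0,0],[0,0,0],[0,0,0]], twist=[[0,0,0],[0,0,0],[0,0,0],[0,0,0],[0,0,0],[0,0,0],[0,0,0],[0,0,0]], gripper=[1,1,1,1,1,0.5,0.2,0.1])

```text
time: 6.85
tool_pos: [0.6707, 0.091, 0.3411]
ee_rot: [3.139, -0.0, 1.571]
wrist_force: [1.4, 0.1, 0.2]
width: 0.0734
finger_force: 0.0
```

>>> play_rows(translation=[[0,0,0],[0,0,0],[0,0,0],[0,0,0],[0,0,0],[0,0,0]], twist=[[0,0,0],[0,0,0],[0,0,0],[0,0,0],[0,0,0],[0,0,0]], gripper=[0.05,0,-0.1,-0.2,-0.2,-0.2])

```text
time: 7.45
tool_pos: [0.6704, 0.0909, 0.3398]
ee_rot: [3.141, 0.0, 1.571]
wrist_force: [-0.7, 0.1, 1.1]
width: 0.0502
finger_force: 30.7
```

>>> play_rows(translation=[[0,0,-0.1],[0,0,-0.4],[0,0,-0.5],[0,0,-0.5],[-0.5,-0.4,0],[-0.7,-0.6,0],[-0.7,-0.6,0],[-0.7,-0.6,0]], twist=[[0,0,0],[0,0,0],[0,0,0],[0,0,0],[0,0,0],[0,0,0],[0,0,0],[0,0,0]], gripper=[-0.2,-0.2,-0.2,-0.2,-0.2,-0.2,-0.2,-0.2])

```text
time: 8.25
tool_pos: [0.5815, -0.0139, 0.3989]
ee_rot: [-3.141, 0.0, 1.571]
wrist_force: [0.4, -0.2, -1.2]
width: 0.0504
finger_force: 30.7
```

>>> play_rows(translation=[[-0.7,-0.6,0],[-0.7,-0.6,0],[-0.7,-0.6,0],[-0.7,-0.5,0],[-0.44,-0.25,0],[0,0,0],[0,0,0]], twist=[[0,0,0],[0,0,0],[0,0,0],[0,0,0],[0,0,0],[0,0,0],[0,0,0]], gripper=[-0.2,-0.2,-0.2,-0.2,-0.2,-0.2,-0.2])

```text
time: 8.95
tool_pos: [0.4804, -0.1427, 0.3994]
ee_rot: [3.141, -0.001, 1.57]
wrist_force: [-0.5, 1.1, -1.9]
width: 0.0506
finger_force: 30.7
```

```bash
python3 -c "
from h import *
st();a=snap('wrist','w4.png',['drain_peg','filter_funnel']);b=snap('side','s4.png',['seal_ring','drain_peg','filter_funnel'])
c=cv2.resize(b[130:280,230:430],(533,400))
cv2.imwrite('pics/v4.png',np.vstack([cv2.resize(a[100:300,150:500],(533,304)),c[:290]])[:,:,::-1])"
```

```text
8.95 [ 0.4804 -0.1427  0.3994] [ 3.1414e+00 -6.0000e-04  1.5699e+00] 0.0506 [-0.5  1.1 -1.9] 30.661172684049234
drain_peg [([0.4827, -0.1441, 0.0017], 0.66)]
filter_funnel [([0.4815, -0.1461, 0.1916], 0.94)]
seal_ring [([0.669, 0.0903, 0.1207], 0.61), ([0.6675, 0.0927, 0.0551], 0.42)]
drain_peg [([0.481, -0.1449, -0.0012], 0.69)]
filter_funnel [([0.477, -0.1376, 0.1915], 0.73)]
```

View pics/v4.png

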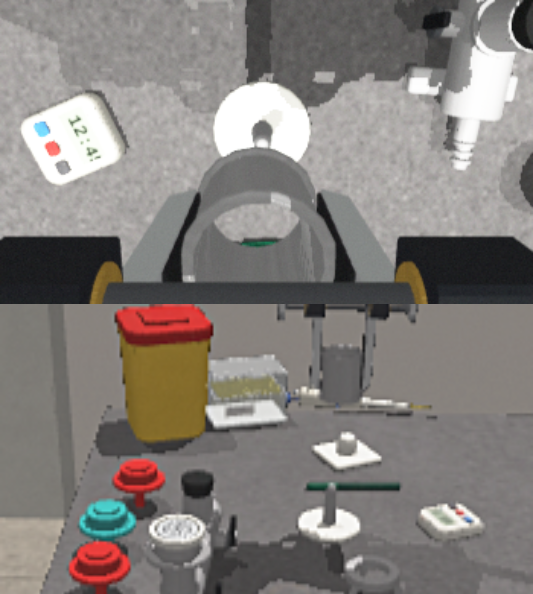

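The funnel is held upright. The ring and screen are still on the base, and the peg is lined up below.

>>> play_rows(translation=[[-0.03,0.02,0.5],[0,0,0.7],[0,0,0.7],[0,0,0.7],[0,0,0.7],[0,0,0.7],[0,0,0.4],[0,0,0]], twist=[[0,0,0],[0,0,0],[0,0,0],[0,0,0],[0,0,0],[0,0,0],[0,0,0],[0,0,0]], gripper=[-0.2,-0.2,-0.2,-0.2,-0.2,-0.2,-0.2,-0.2])

```text
time: 10.1
tool_pos: [0.4803, -0.1431, 0.2206]
ee_rot: [-3.136, -0.002, 1.571]
wrist_force: [-0.6, -0.4, -0.8]
width: 0.0501
finger_force: 30.7
```

>>> play_rows(translation=[[0,0,0.05],[0,0,0],[0,0,0.03],[0,0,0]], twist=[[0,0,0],[0,0,0],[0,0,0],[0,0,0]], gripper=[-0.2,-0.2,-0.2,-0.2])

```text
time: 10.5
tool_pos: [0.4815, -0.144, 0.2212]
ee_rot: [3.14, 0.001, 1.571]
wrist_force: [-0.7, 0.0, -1.5]
width: 0.0501
finger_force: 30.7
```

>>> play_rows(translation=[[0,0,0.03],[0,0,0],[0,0,0.03],[0,0,0]], twist=[[0,0,0],[0,0,0],[0,0,0],[0,0,0]], gripper=[-0.2,-0.2,-0.2,-0.2])

```text
time: 10.9
tool_pos: [0.4814, -0.144, 0.2181]
ee_rot: [3.141, 0.0, 1.571]
wrist_force: [0.7, -0.1, 0.7]
width: 0.0504
finger_force: 30.7
```

>>> play_rows(translation=[[0,0,0.03],[0,0,0]], twist=[[0,0,0],[0,0,0]], gripper=[-0.2,-0.2])

```text
time: 11.1
tool_pos: [0.4815, -0.1441, 0.2179]
ee_rot: [3.141, 0.001, 1.571]
wrist_force: [-0.9, 0.2, 5.3]
width: 0.0502
finger_force: 30.7
```

>>> play_rows(translation=[[0,0,0],[0,0,0],[0,0,0],[0,0,0],[0,0,-0.4],[0,0,-0.8],[0,0,-0.9],[0,0,-1]], twist=[[0,0,0],[0,0,0],[0,0,0],[0,0,0],[0,0,0],[0,0,0],[0,0,0],[0,0,0]], gripper=[0.2,0.4,0.5,0.7,0.8,0.8,0.8,0.8])

```text
time: 11.9
tool_pos: [0.4809, -0.1437, 0.3408]
ee_rot: [-3.139, -0.001, 1.571]
wrist_force: [1.0, 0.0, -0.1]
width: 0.0844
finger_force: 0.0
```

>>> play_rows(translation=[[0,0,-0.9],[0.6,0.5,-0.2],[0.6,0.5,0],[0.7,0.6,0],[0.7,0.6,0],[0.7,0.6,0],[0.7,0.6,0],[0.7,0.6,0]], twist=[[0,0,0],[0,0,0],[0,0,0],[0,0,0],[0,0,0],[0,0,0],[0,0,0],[0,0,0]], gripper=[0.8,0.8,0.8,0.8,0.8,0.8,0.8,0.8])

```text
time: 12.7
tool_pos: [0.6421, 0.0454, 0.3843]
ee_rot: [-3.141, 0.0, 1.571]
wrist_force: [-0.7, 0.4, -0.5]
width: 0.0846
finger_force: 0.0
```

>>> play_rows(translation=[[0.6,0.5,0],[0.45,0.22,0.2],[0,0,0.5],[0,0,0.4],[0,0,0],[0,0,0]], twist=[[0,0,0],[0,0,0],[0,0,0],[0,0,0],[0,0,0],[0,0,0]], gripper=[0.8,0.8,0.8,0.8,0.8,0.8])

```text
time: 13.3
tool_pos: [0.6698, 0.0859, 0.3401]
ee_rot: [-3.14, 0.0, 1.57]
wrist_force: [-0.2, 0.1, 0.4]
width: 0.0847
finger_force: 0.0
```

```bash
python3 -c "
from h import *
st();a=snap('wrist','w5.png',['seal_ring','support_screen','filter_base']);b=snap('side','s5.png',['seal_ring','filter_funnel','filter_base'])
c=cv2.resize(b[130:280,230:430],(600,450))
cv2.imwrite('pics/v5.png',np.vstack([cv2.resize(a[140:270,200:440],(600,325)),c[170:]])[:,:,::-1])"
```

```text
13.3 [0.6698 0.0859 0.3401] [-3.1400e+00  3.0000e-04  1.5705e+00] 0.0847 [-0.2  0.1  0.4] 0.0
seal_ring [([0.4498, 0.0565, 0.0032], 0.5)]
support_screen [([0.6679, 0.0928, 0.1209], 0.84)]
filter_base [([0.7712, -0.0726, 0.0009], 0.98), ([0.7679, 0.0346, -0.0005], 0.88), ([0.6671, 0.0916, 0.059], 0.68)]
seal_ring [([0.6661, 0.0908, 0.1208], 0.61), ([0.6704, 0.0944, -0.0016], 0.54), ([0.4394, -0.3619, -0.0025], 0.37)]
filter_funnel [([0.4788, -0.143, 0.0081], 0.56)]
filter_base [([0.7698, -0.0777, -0.0018], 0.76), ([0.6692, 0.0917, 0.0572], 0.6), ([0.7673, 0.0338, -0.0018], 0.57)]
```

View pics/v5.png

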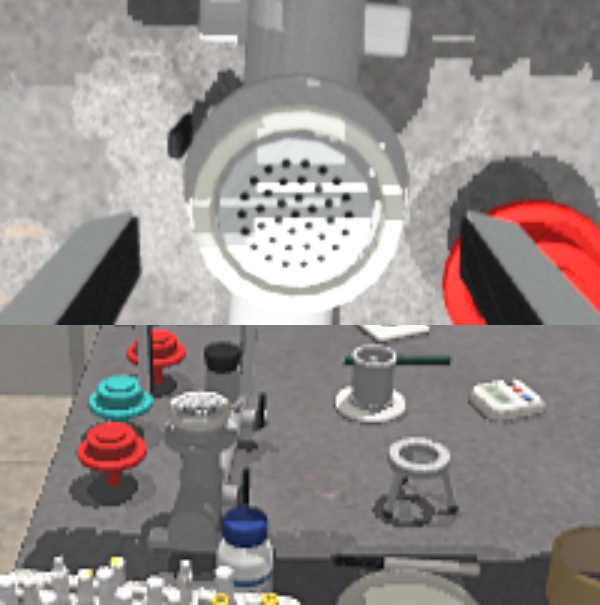

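The funnel stands over the peg. In the full image the ring is centred near (319.4,222).

```bash
python3 - <<'E'
from h import *
for u,v,z in [(319.4,222,.129),(276.4,222,.129),(362.4,222,.129),(319.4,264,.129),(319.4,180.5,.129),(319,222,.128)]: print(u,v,pix2plane(u,v,z))
E
```

```text
319.4 222 [0.6705 0.0924 0.129 ]
276.4 222 [0.6403 0.0925 0.129 ]
362.4 222 [0.7006 0.0924 0.129 ]
319.4 264 [0.6705 0.0605 0.129 ]
319.4 180.5 [0.6705 0.1218 0.129 ]
319 222 [0.6702 0.0921 0.128 ]
```

>>> play_rows(translation=[[0.14,0.01,0],[0,0,0.25],[0,0,0.24],[0,0,0],[0,0,0]], twist=[[0,0,0],[0,0,0],[0,0,0],[0,0,0],[0,0,0]], gripper=[0.8,0.8,0.8,0.8,0.8])

```text
time: 14.2
tool_pos: [0.6703, 0.0917, 0.3198]
ee_rot: [-3.139, 0.0, 1.571]
wrist_force: [0.4, -0.1, 1.3]
width: 0.0848
finger_force: 0.0
```

>>> play_rows(translation=[[0,0,0],[0,0,0],[0,0,0],[0,0,0],[0,0,0],[0,0,0],[0,0,0]], twist=[[0,0,0],[0,0,0],[0,0,0],[0,0,0],[0,0,0],[0,0,0],[0,0,0]], gripper=[0.6,0.45,0.35,0.25,0.15,0.1,0.1])

```text
time: 14.9
tool_pos: [0.6705, 0.0917, 0.3215]
ee_rot: [3.141, 0.0, 1.571]
wrist_force: [-1.2, -0.3, 1.3]
width: 0.059
finger_force: 30.0
```

>>> play_rows(translation=[[0,0,-0.1],[0,0,-0.2],[0,0,-0.4],[0,0,-0.4],[0,0,-0.4],[0,0,0]], twist=[[0,0,0],[0,0,0],[0,0,0],[0,0,0],[0,0,0],[0,0,0]], gripper=[0.1,0.1,0.1,0.1,0.1,0.1])

```text
time: 15.5
tool_pos: [0.6707, 0.0918, 0.3861]
ee_rot: [3.134, -0.0, 1.571]
wrist_force: [0.1, 0.0, -0.1]
width: 0.0592
finger_force: 30.0
```

```bash
python3 -c "
from h import *
st();a=snap('wrist','w6.png',['seal_ring','support_screen','filter_base']);b=snap('side','s6.png',['seal_ring','support_screen'])
c=cv2.resize(b[130:280,230:430],(600,450))
cv2.imwrite('pics/v6.png',np.vstack([cv2.resize(a[140:280,200:440],(600,350)),c[150:400]])[:,:,::-1])"
```

```text
15.5 [0.6707 0.0918 0.3861] [ 3.1337e+00 -4.0000e-04  1.5709e+00] 0.0592 [ 0.1  0.  -0.1] 29.99985644593835
seal_ring []
support_screen [([0.6709, 0.0892, 0.1213], 0.9)]
filter_base [([0.6692, 0.0912, 0.0562], 0.91), ([0.7672, 0.0343, -0.0018], 0.76)]
seal_ring [([0.6693, 0.0898, 0.1809], 0.44)]
support_screen [([0.6659, 0.0914, 0.1248], 0.52), ([0.4403, -0.361, -0.0008], 0.17)]
```

View pics/v6.png

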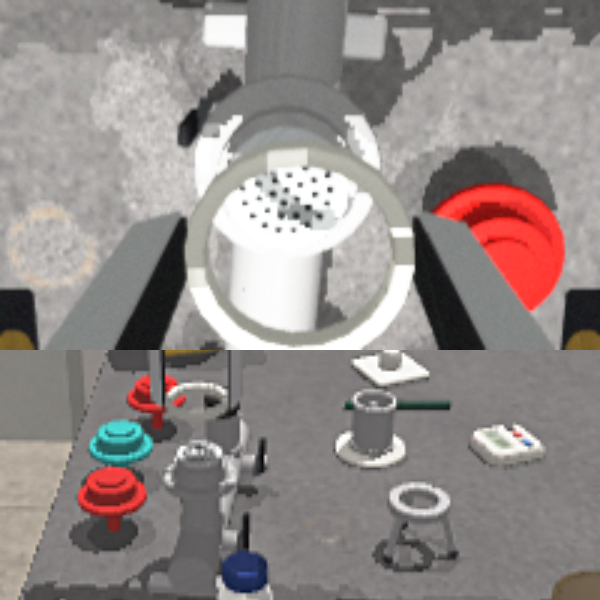

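The ring is held level and the screen stayed on the boss. Next is the ring holder.

>>> play_rows(translation=[[-0.6,-0.3,0],[-0.8,-0.4,0],[-0.8,-0.4,0],[-0.8,-0.4,0],[-0.8,-0.4,0],[-0.8,-0.4,0],[-0.8,-0.4,0],[-0.8,-0.4,0]], twist=[[0,0,0],[0,0,0],[0,0,0],[0,0,0],[0,0,0],[0,0,0],[0,0,0],[0,0,0]], gripper=[0.1,0.1,0.1,0.1,0.1,0.1,0.1,0.1])

```text
time: 16.65
tool_pos: [0.5455, -0.1574, 0.3805]
ee_rot: [-3.141, -0.0, 1.571]
wrist_force: [-0.3, 0.5, -0.3]
width: 0.0588
finger_force: 30.0
```

>>> play_rows(translation=[[-0.8,-0.4,0],[-0.8,-0.4,0],[-0.8,-0.4,0.2],[-0.8,-0.4,0.3],[-0.8,-0.4,0.4],[-0.74,-0.44,0.4],[0,0,0],[0,0,0]], twist=[[0,0,0],[0,0,0],[0,0,0],[0,0,0],[0,0,0],[0,0,0],[0,0,0],[0,0,0]], gripper=[0.1,0.1,0.1,0.1,0.1,0.1,0.1,0.1])

```text
time: 17.45
tool_pos: [0.4484, -0.3462, 0.3282]
ee_rot: [-3.141, -0.002, 1.569]
wrist_force: [0.5, -0.3, 0.1]
width: 0.0589
finger_force: 30.0
```

```bash
python3 -c "
from h import *
st();a=snap('wrist','w7.png',['seal_ring','ring_holder']);b=snap('side','s7.png',['seal_ring','ring_holder'])"
```

```text
17.45 [ 0.4484 -0.3462  0.3282] [-3.1406e+00 -1.9000e-03  1.5691e+00] 0.0589 [ 0.5 -0.3  0.1] 30.000009862706065
seal_ring []
ring_holder [([0.4394, -0.3643, 0.0016], 0.78)]
seal_ring [([0.668, 0.0935, 0.0571], 0.71), ([0.449, -0.3501, 0.1286], 0.49)]
ring_holder [([0.4386, -0.3609, -0.0013], 0.7)]
```

View pics/w7.png

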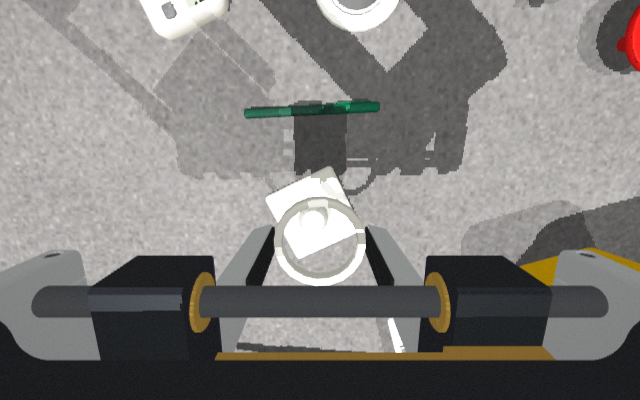

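The ring is at (320,240). The post top is near (314,216) and the square foot around (311,212).

```bash
python3 - <<'E'
from h import *
st()
for u,v,z in [(314,216,.036),(311,212,.01),(320,241,.137),(320,284,.137),(320,197,.137)]: print(u,v,pix2plane(u,v,z))
E
```

```text
17.75 [ 0.4495 -0.345   0.3299] [3.1404e+00 9.0000e-04 1.5725e+00] 0.0592 [-0.3  1.1 -0.6] 29.999990542419255
314 216 [ 0.4447 -0.3584  0.036 ]
311 212 [ 0.441  -0.3616  0.01  ]
320 241 [ 0.4503 -0.3453  0.137 ]
320 284 [ 0.4504 -0.3757  0.137 ]
320 197 [ 0.4502 -0.3164  0.137 ]
```

>>> play_rows(translation=[[-0.41,-0.2,0],[0,0,0.6],[0,0,0.6],[0,0,0.6],[0,0,0.6],[0,0,0.46],[0,0,0],[0,0,0]], twist=[[0,0,0],[0,0,0],[0,0,0],[0,0,0],[0,0,0],[0,0,0],[0,0,0],[0,0,0]], gripper=[0.1,0.1,0.1,0.1,0.1,0.1,0.1,0.1])

```text
time: 18.55
tool_pos: [0.4413, -0.362, 0.2152]
ee_rot: [3.141, 0.0, 1.572]
wrist_force: [0.1, 0.2, 0.8]
width: 0.0593
finger_force: 30.0
```

>>> play_rows(translation=[[0,0,0.04],[0,0,0],[0,0,0.03],[0,0,0]], twist=[[0,0,0],[0,0,0],[0,0,0],[0,0,0]], gripper=[0.1,0.1,0.1,0.1])

```text
time: 18.95
tool_pos: [0.4409, -0.3624, 0.2123]
ee_rot: [3.141, 0.001, 1.571]
wrist_force: [0.9, -0.7, -0.3]
width: 0.0597
finger_force: 30.0
```

>>> play_rows(translation=[[0,0,0.02],[0,0,0],[0,0,0.02],[0,0,0]], twist=[[0,0,0],[0,0,0],[0,0,0],[0,0,0]], gripper=[0.1,0.1,0.1,0.1])

```text
time: 19.35
tool_pos: [0.4408, -0.3623, 0.2101]
ee_rot: [-3.141, -0.0, 1.571]
wrist_force: [0.2, 0.2, -0.1]
width: 0.0594
finger_force: 30.0
```

>>> play_rows(translation=[[0,0,0],[0,0,0]], twist=[[0,0,0],[0,0,0]], gripper=[0.1,0.1])

```text
time: 19.55
tool_pos: [0.4409, -0.3623, 0.2103]
ee_rot: [3.142, 0.0, 1.571]
wrist_force: [-0.2, -0.1, -0.4]
width: 0.06
finger_force: 30.0
```

>>> play_rows(translation=[[0,0,0.02],[0,0,0]], twist=[[0,0,0],[0,0,0]], gripper=[0.1,0.1])

```text
time: 19.75
tool_pos: [0.4409, -0.3623, 0.2096]
ee_rot: [3.141, 0.0, 1.571]
wrist_force: [0.2, -0.9, -0.5]
width: 0.0591
finger_force: 30.0
```

```bash
python3 -c "
from h import *
st();a=snap('wrist','w8.png',['seal_ring']);b=snap('side','s8.png',['seal_ring','ring_holder'])
c=cv2.resize(b[140:210,310:410],(600,420),interpolation=cv2.INTER_CUBIC)
cv2.imwrite('pics/v8.png',np.vstack([cv2.resize(a[180:280,200:440],(600,250)),c[:350]])[:,:,::-1])"
```

```text
19.75 [ 0.4409 -0.3623  0.2096] [3.1414e+00 2.0000e-04 1.5708e+00] 0.0591 [ 0.2 -0.9 -0.5] 29.99994954744693
seal_ring []
seal_ring [([0.4406, -0.3621, 0.0123], 0.38)]
ring_holder [([0.4413, -0.3602, -0.0024], 0.66)]
```

View pics/v8.png

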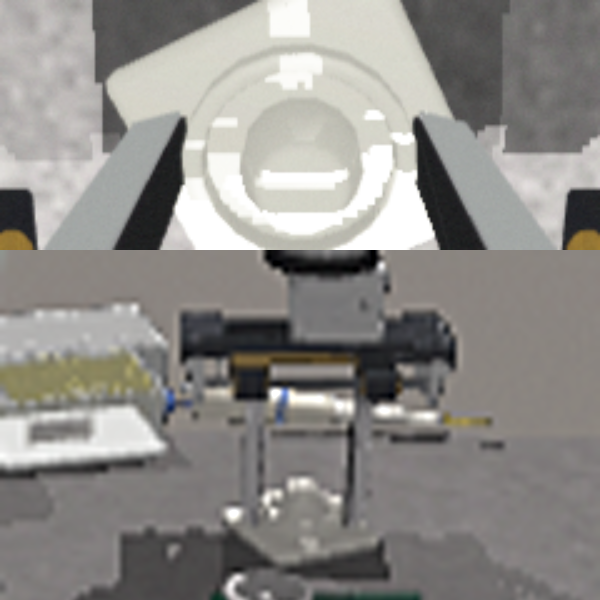

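The ring is around the post and nearly on the foot.

>>> play_rows(translation=[[0,0,0.02],[0,0,0]], twist=[[0,0,0],[0,0,0]], gripper=[0.1,0.1])

```text
time: 20.2
tool_pos: [0.4409, -0.3623, 0.2095]
ee_rot: [3.141, 0.0, 1.571]
wrist_force: [-0.6, 0.8, 3.7]
width: 0.0595
finger_force: 32.4
```

>>> play_rows(translation=[[0,0,0],[0,0,0]], twist=[[0,0,0],[0,0,0]], gripper=[0.1,0.1])

```text
time: 20.4
tool_pos: [0.4409, -0.3623, 0.2095]
ee_rot: [3.141, 0.0, 1.571]
wrist_force: [-1.6, 1.1, 6.3]
width: 0.0594
finger_force: 32.9
```

>>> play_rows(translation=[[0,0,0],[0,0,0],[0,0,0],[0,0,0],[0,0,-0.05],[0,0,-0.3],[0,0,-0.6],[0,0,-0.8]], twist=[[0,0,0],[0,0,0],[0,0,0],[0,0,0],[0,0,0],[0,0,0],[0,0,0],[0,0,0]], gripper=[0.3,0.35,0.4,0.45,0.5,0.5,0.5,0.5])

```text
time: 21.2
tool_pos: [0.4398, -0.3618, 0.277]
ee_rot: [-3.136, -0.004, 1.57]
wrist_force: [0.5, -0.4, 1.0]
width: 0.0707
finger_force: 0.0
```

>>> play_rows(translation=[[0,0,-0.8],[0,0,-0.8],[0,0,-0.8],[0.6,0.3,0],[0.8,0.4,0],[0.8,0.4,0],[0.8,0.4,0],[0.8,0.4,0]], twist=[[0,0,0],[0,0,0],[0,0,0],[0,0,0],[0,0,0],[0,0,0],[0,0,0],[0,0,0]], gripper=[0.5,0.5,0.5,0.5,0.5,0.5,0.5,0.5])

```text
time: 22.0
tool_pos: [0.5167, -0.2092, 0.3744]
ee_rot: [-3.139, 0.0, 1.57]
wrist_force: [0.4, -0.1, 0.5]
width: 0.0704
finger_force: 0.0
```

```bash
python3 -c "
from h import *
st();b=snap('side','s9.png',['seal_ring','filter_funnel','support_screen'])
c=cv2.resize(b[150:270,270:410],(700,600),interpolation=cv2.INTER_CUBIC)
cv2.imwrite('pics/v9.png',c[:,:,::-1])"
```

```text
22.0 [ 0.5167 -0.2092  0.3744] [-3.1395  0.      1.5699] 0.0704 [ 0.4 -0.1  0.5] 0.0
seal_ring [([0.4417, -0.3656, 0.0104], 0.38)]
filter_funnel [([0.4789, -0.1424, 0.0065], 0.75)]
support_screen [([0.6672, 0.0945, 0.1215], 0.46)]
```

View pics/v9.png

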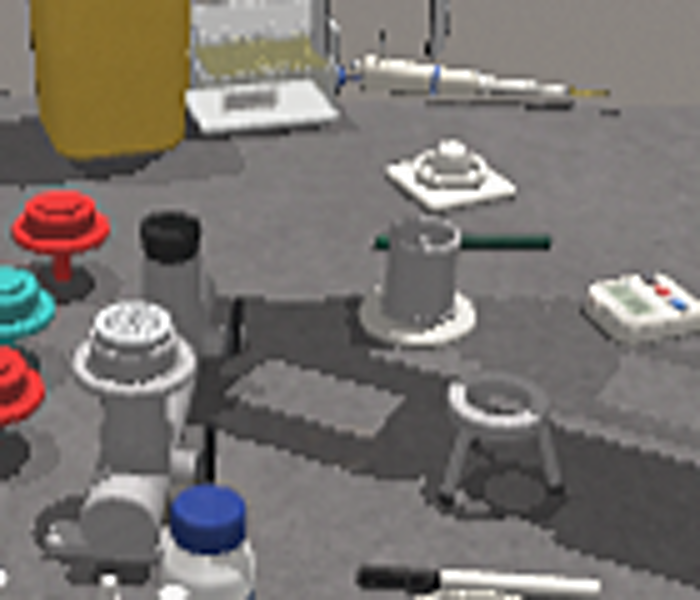

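Ring lies flat on its foot and the funnel is still standing. Now back to the stack for the screen.

>>> play_rows(translation=[[0.75,0.38,0],[0.75,0.38,0],[0.75,0.38,0],[0.75,0.38,0],[0.75,0.38,0],[0.75,0.38,0],[0.75,0.38,0],[0.75,0.38,0]], twist=[[0,0,0],[0,0,0],[0,0,0],[0,0,0],[0,0,0],[0,0,0],[0,0,0],[0,0,0]], gripper=[0.5,0.5,0.5,0.5,0.5,0.5,0.5,0.5])

```text
time: 23.0
tool_pos: [0.6389, 0.0288, 0.3744]
ee_rot: [-3.14, 0.001, 1.568]
wrist_force: [-0.2, -0.2, 0.0]
width: 0.0708
finger_force: 0.0
```

>>> play_rows(translation=[[0.7,0.38,0],[0.4,0.3,0.3],[0,0,0.3],[0,0,0],[0,0,0],[0,0,0]], twist=[[0,0,0],[0,0,0],[0,0,0],[0,0,0],[0,0,0],[0,0,0]], gripper=[0.5,0.5,0.5,0.5,0.5,0.5])

```text
time: 23.6
tool_pos: [0.6654, 0.0721, 0.3514]
ee_rot: [3.141, 0.001, 1.569]
wrist_force: [1.0, -0.3, -0.4]
width: 0.0703
finger_force: 0.0
```

```bash
python3 - <<'E'
from h import *
st();a=snap('wrist','w10.png',['support_screen','filter_base','support_screen'])
# dark holes inside the screen
g=cv2.cvtColor(a,cv2.COLOR_RGB2GRAY);bh=cv2.morphologyEx(g,cv2.MORPH_BLACKHAT,np.ones((7,7)))
n,l,s,c=cv2.connectedComponentsWithStats((bh>70).astype(np.uint8))
ok=[i for i in range(1,n) if 2<=s[i,4]<=25 and 270<c[i,0]<370 and 170<c[i,1]<280]
p=c[ok];print(len(p),p.min(0),p.max(0),p.mean(0))
if len(p)>4:
    (u,v),r=cv2.minEnclosingCircle(p.astype(np.float32));print(u,v,r,pix2plane(u,v,.128))
E
```

```text
23.6 [0.6654 0.0721 0.3514] [3.1409e+00 5.0000e-04 1.5688e+00] 0.0703 [ 1.  -0.3 -0.4] 0.0
support_screen [([0.6731, 0.0924, 0.1218], 0.91), ([0.4482, 0.0587, 0.0045], 0.15)]
filter_base [([0.7704, 0.0393, -0.0006], 0.81), ([0.6642, 0.0911, 0.0568], 0.74)]
support_screen [([0.6731, 0.0924, 0.1218], 0.91), ([0.4482, 0.0587, 0.0045], 0.15)]
40 [275.66666667 182.        ] [348.  266.5] [321.77202832 203.60049333]
311.83331298828125 225.58334350585938 54.60963821411133 [0.6603 0.0732 0.128 ]
```

>>> play_rows(translation=[[0.46,0.11,0],[0,0,0.2],[0,0,0],[0,0,0]], twist=[[0,0,0],[0,0,0],[0,0,0],[0,0,0]], gripper=[0.4,0.4,0.4,0.4])

```text
time: 24.2
tool_pos: [0.67, 0.0925, 0.3417]
ee_rot: [-3.14, 0.0, 1.571]
wrist_force: [0.1, 0.1, 0.3]
width: 0.0659
finger_force: 0.0
```

```bash
python3 - <<'E'
from h import *
st();a=snap('wrist','w11.png',['support_screen'])
g=cv2.cvtColor(a,cv2.COLOR_RGB2GRAY);bh=cv2.morphologyEx(g,cv2.MORPH_BLACKHAT,np.ones((7,7)))
n,l,s,c=cv2.connectedComponentsWithStats((bh>60).astype(np.uint8))
ok=[i for i in range(1,n) if 2<=s[i,4]<=25 and 280<c[i,0]<360 and 170<c[i,1]<290]
p=c[ok]
for _ in range(5):
    m=np.median(p,0);p=p[np.hypot(*(p-m).T)<28]
print(len(p),p.min(0),p.max(0),p.mean(0),pix2plane(*((p.min(0)+p.max(0))/2),.128),pix2plane(*p.mean(0),.128));st()
E
```

```text
24.2 [0.67   0.0925 0.3417] [-3.1399e+00  5.0000e-04  1.5715e+00] 0.0659 [0.1 0.1 0.3] 0.0
support_screen [([0.6715, 0.0929, 0.1186], 0.58)]
37 [296.36363636 213.11111111] [338.75 252.6 ] [317.49431477 233.29690925] [0.6688 0.0898 0.128 ] [0.6688 0.0894 0.128 ]
24.3 [0.67   0.0921 0.3424] [-3.1412e+00  3.0000e-04  1.5709e+00] 0.0656 [ 0.4 -0.9  0.1] 0.0
```

>>> play_rows(translation=[[-0.04,-0.02,0.2],[0,0,0.2],[0,0,0.08],[0,0,0],[0,0,0]], twist=[[0,0,0],[0,0,0],[0,0,0],[0,0,0],[0,0,0]], gripper=[0.4,0.4,0.4,0.4,0.4])

```text
time: 24.8
tool_pos: [0.6693, 0.0904, 0.3232]
ee_rot: [-3.141, 0.0, 1.571]
wrist_force: [0.0, -0.6, 0.4]
width: 0.0656
finger_force: 0.0
```

>>> play_rows(translation=[[0,0,0.02],[0,0,0]], twist=[[0,0,0],[0,0,0]], gripper=[0.3,0.2])

```text
time: 25.0
tool_pos: [0.6693, 0.0905, 0.323]
ee_rot: [3.141, 0.0, 1.571]
wrist_force: [0.6, 0.8, 0.4]
width: 0.0579
finger_force: 0.0
```

>>> play_rows(translation=[[0,0,0],[0,0,0],[0,0,0],[0,0,0],[0,0,0],[0,0,0]], twist=[[0,0,0],[0,0,0],[0,0,0],[0,0,0],[0,0,0],[0,0,0]], gripper=[0.1,0,-0.1,-0.15,-0.2,-0.2])

```text
time: 25.6
tool_pos: [0.6692, 0.0906, 0.3228]
ee_rot: [3.141, 0.0, 1.571]
wrist_force: [0.0, -0.6, 0.4]
width: 0.0424
finger_force: 30.0
```

>>> play_rows(translation=[[0,0,-0.1],[0,0,-0.2],[0,0,-0.4],[0,0,-0.4],[0,0,-0.3],[0,0,0],[0,0,0]], twist=[[0,0,0],[0,0,0],[0,0,0],[0,0,0],[0,0,0],[0,0,0],[0,0,0]], gripper=[-0.2,-0.2,-0.2,-0.2,-0.2,-0.2,-0.2])

```text
time: 26.3
tool_pos: [0.6692, 0.0905, 0.3794]
ee_rot: [3.14, 0.0, 1.571]
wrist_force: [-0.1, 1.0, -0.9]
width: 0.0427
finger_force: 30.0
```

```bash
python3 - <<'E'
from h import *
st();snap('wrist','w12.png',['support_screen','filter_base','dish']);snap('side','s12.png',['support_screen','filter_base','dish'])
E
```

```text
26.3 [0.6692 0.0905 0.3794] [3.1404 0.     1.5707] 0.0427 [-0.1  1.  -0.9] 29.99986857175827
support_screen [([0.6703, 0.0898, 0.1784], 0.95)]
filter_base [([0.7694, 0.0356, -0.0009], 0.95), ([0.6666, 0.092, 0.0569], 0.57)]
dish [([0.4732, 0.2461, -0.0014], 0.88)]
support_screen [([0.6661, 0.092, 0.1756], 0.68)]
filter_base [([0.6697, 0.0914, 0.0563], 0.78), ([0.7675, -0.0744, -0.0022], 0.73), ([0.7668, 0.0322, -0.0015], 0.58)]
dish [([0.4782, 0.2562, -0.0051], 0.56)]
```

>>> play_rows(translation=[[0.5,-0.6,0],[0.5,-0.6,0],[0.5,-0.6,0],[0.5,-0.6,0],[0.5,-0.6,0],[0.5,-0.6,0],[0.5,-0.6,0],[0.46,-0.6,0]], twist=[[0,0,0],[0,0,0],[0,0,0],[0,0,0],[0,0,0],[0,0,0],[0,0,0],[0,0,0]], gripper=[-0.2,-0.2,-0.2,-0.2,-0.2,-0.2,-0.2,-0.2])

```text
time: 27.5
tool_pos: [0.4761, 0.2496, 0.3787]
ee_rot: [3.141, -0.0, 1.571]
wrist_force: [0.7, 0.9, -0.2]
width: 0.0428
finger_force: 30.0
```

>>> play_rows(translation=[[0,0,0],[0,0,0.5],[0,0,0.7],[0,0,0.7],[0,0,0.7],[0,0,0.5],[0,0,0],[0,0,0]], twist=[[0,0,0],[0,0,0],[0,0,0],[0,0,0],[0,0,0],[0,0,0],[0,0,0],[0,0,0]], gripper=[-0.2,-0.2,-0.2,-0.2,-0.2,-0.2,-0.2,-0.2])

```text
time: 28.3
tool_pos: [0.4778, 0.2486, 0.2548]
ee_rot: [3.142, 0.0, 1.57]
wrist_force: [-1.1, 0.1, -0.3]
width: 0.0429
finger_force: 30.0
```

```bash
python3 - <<'E'
from h import *
st();a=snap('wrist','w13.png',['support_screen','dish']);snap('side','s13.png',['support_screen','dish'])
E
```

```text
28.3 [0.4778 0.2486 0.2548] [3.1416e+00 4.0000e-04 1.5702e+00] 0.0429 [-1.1  0.1 -0.3] 29.999881088733673
support_screen [([0.4826, 0.2474, 0.0506], 0.78)]
dish [([0.4724, 0.2458, 0.0018], 0.57)]
support_screen [([0.4763, 0.2541, 0.0562], 0.64)]
dish [([0.4811, 0.2545, -0.0062], 0.69), ([0.4504, 0.0591, -0.0031], 0.36)]
```

>>> play_rows(translation=[[0,0,0.5],[0,0,0.5],[0,0,0.2],[0,0,0],[0,0,0.02],[0,0,0],[0,0,0.02],[0,0,0]], twist=[[0,0,0],[0,0,0],[0,0,0],[0,0,0],[0,0,0],[0,0,0],[0,0,0],[0,0,0]], gripper=[-0.2,-0.2,-0.2,-0.2,-0.2,-0.2,-0.2,-0.2])

```text
time: 29.4
tool_pos: [0.4774, 0.249, 0.2056]
ee_rot: [3.141, -0.0, 1.571]
wrist_force: [-0.2, 0.0, -1.0]
width: 0.0423
finger_force: 30.0
```

>>> play_rows(translation=[[0,0,0.01],[0,0,0]], twist=[[0,0,0],[0,0,0]], gripper=[-0.2,-0.2])

```text
time: 29.6
tool_pos: [0.4773, 0.2489, 0.2047]
ee_rot: [3.141, 0.0, 1.571]
wrist_force: [-0.3, -0.1, -0.5]
width: 0.0424
finger_force: 30.0
```

>>> play_rows(translation=[[0,0,0.02],[0,0,0],[0,0,0]], twist=[[0,0,0],[0,0,0],[0,0,0]], gripper=[-0.2,-0.2,-0.2])

```text
time: 29.9
tool_pos: [0.4772, 0.2489, 0.2038]
ee_rot: [-3.141, 0.0, 1.571]
wrist_force: [0.3, -0.3, -0.4]
width: 0.0427
finger_force: 30.0
```

>>> play_rows(translation=[[0,0,0.02],[0,0,0],[0,0,0]], twist=[[0,0,0],[0,0,0],[0,0,0]], gripper=[-0.2,-0.2,-0.2])

```text
time: 30.2
tool_pos: [0.4772, 0.2489, 0.2037]
ee_rot: [3.142, 0.0, 1.571]
wrist_force: [-2.6, -0.6, 4.6]
width: 0.0425
finger_force: 30.0
```

>>> play_rows(translation=[[0,0,0],[0,0,0],[0,0,0],[0,0,-0.1],[0,0,-0.4],[0,0,-0.8],[0,0,-0.8],[0,0,-0.8]], twist=[[0,0,0],[0,0,0],[0,0,0],[0,0,0],[0,0,0],[0,0,0],[0,0,0],[0,0,0]], gripper=[0,0.1,0.2,0.3,0.4,0.5,0.5,0.5])

```text
time: 31.0
tool_pos: [0.4767, 0.2489, 0.3193]
ee_rot: [-3.139, 0.001, 1.571]
wrist_force: [0.5, 0.6, 1.3]
width: 0.0706
finger_force: 0.0
```

>>> play_rows(translation=[[0,0,-0.8],[0,0,-0.6],[-0.5,0.6,0],[-0.5,0.6,0],[-0.5,0.6,0],[-0.5,0.6,0],[-0.5,0.6,0],[-0.5,0.6,0]], twist=[[0,0,0],[0,0,0],[0,0,0],[0,0,0],[0,0,0],[0,0,0],[0,0,0],[0,0,0]], gripper=[0.5,0.5,0.5,0.5,0.5,0.5,0.5,0.5])

```text
time: 31.8
tool_pos: [0.6218, 0.1282, 0.3741]
ee_rot: [-3.139, -0.0, 1.571]
wrist_force: [0.0, 0.6, 1.1]
width: 0.0704
finger_force: 0.0
```

>>> play_rows(translation=[[-0.5,0.6,0],[-0.45,0.6,0],[0,0,0.5],[0,0,0.4],[0,0,0],[0,0,0],[0,0,0]], twist=[[0,0,0],[0,0,0],[0,0,0],[0,0,0],[0,0,0],[0,0,0],[0,0,0]], gripper=[0.5,0.5,0.5,0.5,0.5,0.5,0.5])

```text
time: 32.5
tool_pos: [0.669, 0.0915, 0.3401]
ee_rot: [3.14, -0.0, 1.572]
wrist_force: [-0.0, 0.6, 0.2]
width: 0.0708
finger_force: 0.0
```

```bash
python3 - <<'E'
from h import *
st();snap('wrist','w14.png',['support_screen','filter_base']);b=snap('side','s14.png',['support_screen','filter_base','seal_ring','filter_funnel','tripod'])
a=cv2.imread('pics/w14.png')
c=cv2.resize(b[250:310,330:410],(560,420),interpolation=cv2.INTER_CUBIC)[:300,:,::-1]
cv2.imwrite('pics/v14.png',np.vstack([cv2.resize(a[150:290,200:440],(560,300)),c]));st()
E
```

```text
32.5 [0.669  0.0915 0.3401] [ 3.1403e+00 -1.0000e-04  1.5717e+00] 0.0708 [-0.   0.6  0.2] 0.0
support_screen [([0.4799, 0.2513, 0.0028], 0.9), ([0.6677, 0.0894, 0.0557], 0.56)]
filter_base [([0.7678, 0.038, -0.0001], 0.98), ([0.6667, 0.0897, 0.0563], 0.88), ([0.7728, -0.0732, -0.001], 0.57)]
support_screen [([0.6669, 0.0941, -0.0013], 0.66), ([0.482, -0.1444, 0.0022], 0.66), ([0.4742, 0.2505, 0.0038], 0.64)]
filter_base [([0.6686, 0.0938, 0.0582], 0.86), ([0.7689, -0.0743, 0.0036], 0.6), ([0.7651, 0.0337, -0.0005], 0.58)]
seal_ring [([0.4779, 0.2503, 0.0034], 0.71), ([0.4406, -0.3647, 0.0109], 0.42)]
filter_funnel [([0.478, -0.143, 0.0111], 0.77)]
tripod [([0.4516, 0.0591, -0.0006], 0.71)]
32.95 [0.6692 0.0909 0.3393] [3.1412e+00 1.0000e-04 1.5709e+00] 0.0704 [-0.5  0.  -0. ] 0.0
```

View pics/v14.png

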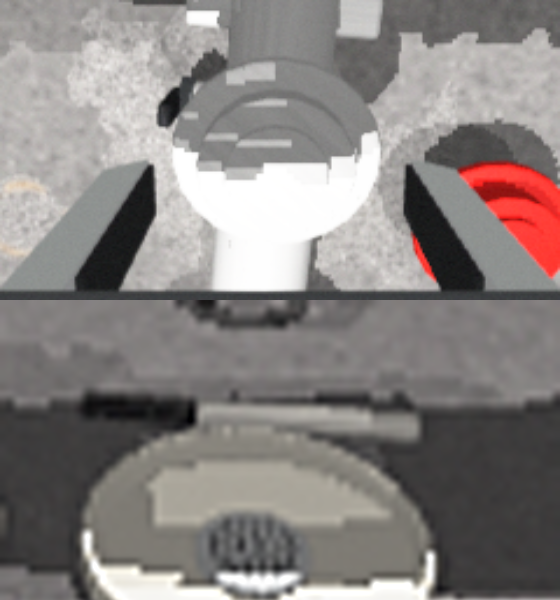

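The screen lies flat in the dish. The base is centred between the fingers, so I'll grip the collar.

>>> play_rows(translation=[[0,0,0.3],[0,0,0.4],[0,0,0.16],[0,0,0],[0,0,0],[0,0,0]], twist=[[0,0,0],[0,0,0],[0,0,0],[0,0,0],[0,0,0],[0,0,0]], gripper=[0.5,0.5,0.5,0.5,0.5,0.4])

```text
time: 33.55
tool_pos: [0.6693, 0.0909, 0.3047]
ee_rot: [3.141, 0.0, 1.571]
wrist_force: [0.3, -0.3, 0.0]
width: 0.067
finger_force: 0.0
```

>>> play_rows(translation=[[0,0,0],[0,0,0],[0,0,0],[0,0,0],[0,0,0],[0,0,0],[0,0,0]], twist=[[0,0,0],[0,0,0],[0,0,0],[0,0,0],[0,0,0],[0,0,0],[0,0,0]], gripper=[0.3,0.2,0.1,0,-0.1,-0.1,-0.1])

```text
time: 34.25
tool_pos: [0.6692, 0.0909, 0.3049]
ee_rot: [-3.141, 0.0, 1.571]
wrist_force: [-2.0, -0.7, 2.4]
width: 0.0501
finger_force: 30.0
```

>>> play_rows(translation=[[0,0,-0.1],[0,0,-0.2],[0,0,-0.3],[0,0,-0.4],[0,0,-0.5],[0,0,-0.5],[0,0,0],[0,0,0]], twist=[[0,0,0],[0,0,0],[0,0,0],[0,0,0],[0,0,0],[0,0,0],[0,0,0],[0,0,0]], gripper=[-0.1,-0.1,-0.1,-0.1,-0.1,-0.1,-0.1,-0.1])

```text
time: 35.05
tool_pos: [0.6693, 0.0909, 0.3861]
ee_rot: [3.139, -0.0, 1.571]
wrist_force: [0.7, 0.2, -2.2]
width: 0.0503
finger_force: 30.0
```

```bash
python3 - <<'E'
from h import *
st();snap('wrist','w15.png',['filter_base','tripod']);b=snap('side','s15.png',['filter_base','tripod']);st()
E
```

```text
35.05 [0.6693 0.0909 0.3861] [ 3.1390e+00 -1.0000e-04  1.5708e+00] 0.0503 [ 0.7  0.2 -2.2] 29.999181032180786
filter_base [([0.6669, 0.0921, 0.1373], 0.87), ([0.7681, 0.0353, -0.0011], 0.78)]
tripod [([0.45, 0.0573, 0.0028], 0.93)]
filter_base [([0.7677, -0.0732, -0.0005], 0.81), ([0.7667, 0.0311, -0.0003], 0.64), ([0.7429, -0.1961, -0.0001], 0.59)]
tripod [([0.4513, 0.0589, -0.0015], 0.65), ([0.6706, 0.0959, -0.0022], 0.25)]
35.35 [0.6692 0.0909 0.3832] [-3.1392e+00  2.0000e-04  1.5708e+00] 0.0507 [-0.3  0.3 -2.3] 29.999228417873383
```

>>> play_rows(translation=[[-0.1,-0.4,0],[-0.1,-0.6,0],[-0.1,-0.6,0],[-0.1,-0.6,0],[-0.1,-0.6,0],[-0.1,-0.6,0],[-0.1,-0.6,0],[-0.1,-0.6,0]], twist=[[0,0,0],[0,0,0],[0,0,0],[0,0,0],[0,0,0],[0,0,0],[0,0,0],[0,0,0]], gripper=[-0.1,-0.1,-0.1,-0.1,-0.1,-0.1,-0.1,-0.1])

```text
time: 36.15
tool_pos: [0.4841, 0.0588, 0.3842]
ee_rot: [-3.141, 0.0, 1.571]
wrist_force: [0.4, -0.2, -1.4]
width: 0.0504
finger_force: 30.0
```

>>> play_rows(translation=[[-0.07,-0.6,0],[0,-0.25,0],[0,0,0],[0,0,0],[0,0,0]], twist=[[0,0,0],[0,0,0],[0,0,0],[0,0,0],[0,0,0]], gripper=[-0.1,-0.1,-0.1,-0.1,-0.1])

```text
time: 36.65
tool_pos: [0.4521, 0.0562, 0.3846]
ee_rot: [3.141, 0.0, 1.571]
wrist_force: [0.6, 0.0, -2.4]
width: 0.0503
finger_force: 30.0
```

```bash
python3 - <<'E'
from h import *
st();a=snap('wrist','w16.png',['filter_base','tripod']);b=snap('side','s16.png',['filter_base','tripod']);snap('top','t16.png',['tripod','filter_base']);st()
E
```

```text
36.65 [0.4521 0.0562 0.3846] [3.1413 0.     1.5708] 0.0503 [ 0.6  0.  -2.4] 29.99921053647995
filter_base [([0.4481, 0.0543, 0.1348], 0.97), ([0.7666, 0.0368, -0.0007], 0.9), ([0.4803, 0.2489, -0.0012], 0.53)]
tripod [([0.4485, 0.0572, 0.003], 0.7)]
filter_base [([0.4499, 0.0592, 0.137], 0.85), ([0.7672, 0.0323, -0.0026], 0.76), ([0.743, -0.195, -0.0], 0.69)]
tripod [([0.4514, 0.0581, -0.0017], 0.53), ([0.4806, 0.2531, -0.0043], 0.32)]
tripod [([0.4508, 0.0514, -0.002], 0.59)]
filter_base [([0.766, 0.031, 0.0041], 0.94), ([0.7673, -0.0734, -0.0011], 0.89), ([0.7447, -0.1938, 0.0019], 0.77)]
37.1 [0.4514 0.0561 0.3846] [-3.1415e+00  1.0000e-04  1.5708e+00] 0.0506 [ 0.4  0.9 -1.7] 29.9991175532341
```

>>> play_rows(translation=[[0,0,0.4],[0,0,0.6],[0,0,0.6],[0,0,0.6],[0,0,0.4],[0,0,0.16],[0,0,0],[0,0,0]], twist=[[0,0,0],[0,0,0],[0,0,0],[0,0,0],[0,0,0],[0,0,0],[0,0,0],[0,0,0]], gripper=[-0.1,-0.1,-0.1,-0.1,-0.1,-0.1,-0.1,-0.1])

```text
time: 37.9
tool_pos: [0.4516, 0.0561, 0.2752]
ee_rot: [3.14, 0.0, 1.571]
wrist_force: [0.2, -0.2, -2.1]
width: 0.0503
finger_force: 30.0
```

>>> play_rows(translation=[[0,0,0.03],[0,0,0],[0,0,0.03],[0,0,0],[0,0,0]], twist=[[0,0,0],[0,0,0],[0,0,0],[0,0,0],[0,0,0]], gripper=[-0.1,-0.1,-0.1,-0.1,-0.1])

```text
time: 38.4
tool_pos: [0.4512, 0.0561, 0.2719]
ee_rot: [3.142, 0.0, 1.571]
wrist_force: [0.7, -0.8, -2.5]
width: 0.0502
finger_force: 30.0
```

>>> play_rows(translation=[[0,0,0.02],[0,0,0],[0,0,0]], twist=[[0,0,0],[0,0,0],[0,0,0]], gripper=[-0.1,-0.1,-0.1])

```text
time: 38.7
tool_pos: [0.4512, 0.0561, 0.271]
ee_rot: [-3.141, 0.0, 1.571]
wrist_force: [0.9, -0.3, -2.4]
width: 0.0508
finger_force: 30.0
```

>>> play_rows(translation=[[0,0,0.02],[0,0,0],[0,0,0]], twist=[[0,0,0],[0,0,0],[0,0,0]], gripper=[-0.1,-0.1,-0.1])

```text
time: 39.0
tool_pos: [0.4513, 0.0561, 0.2702]
ee_rot: [-3.142, 0.0, 1.571]
wrist_force: [0.1, 0.0, -2.2]
width: 0.0506
finger_force: 30.0
```

>>> play_rows(translation=[[0,0,0.02],[0,0,0],[0,0,0]], twist=[[0,0,0],[0,0,0],[0,0,0]], gripper=[-0.1,-0.1,-0.1])

```text
time: 39.3
tool_pos: [0.4513, 0.0561, 0.2698]
ee_rot: [3.141, 0.0, 1.571]
wrist_force: [-1.2, -0.3, 0.6]
width: 0.0506
finger_force: 30.0
```

>>> play_rows(translation=[[0,0,0],[0,0,0],[0,0,0],[0,0,0],[0,0,-0.1],[0,0,-0.5],[0,0,-0.8],[0,0,-0.8]], twist=[[0,0,0],[0,0,0],[0,0,0],[0,0,0],[0,0,0],[0,0,0],[0,0,0],[0,0,0]], gripper=[0.15,0.25,0.35,0.5,0.6,0.6,0.6,0.6])

```text
time: 40.1
tool_pos: [0.451, 0.0561, 0.3582]
ee_rot: [-3.14, 0.0, 1.571]
wrist_force: [0.3, -0.3, -0.0]
width: 0.0751
finger_force: 0.0
```

>>> play_rows(translation=[[0,0,-0.8],[-0.6,0,-0.3],[-0.6,0,0],[-0.6,0,0],[0,0,0],[0,0,0],[0,0,0]], twist=[[0,0,0],[0,0,0],[0,0,0],[0,0,0],[0,0,0],[0,0,0],[0,0,0]], gripper=[0.6,0.6,0.6,0.6,0.6,0.6,0.6])

```text
time: 40.8
tool_pos: [0.4512, -0.0153, 0.4015]
ee_rot: [-3.142, -0.001, 1.571]
wrist_force: [-0.1, 0.1, 0.2]
width: 0.0751
finger_force: 0.0
```

```bash
python3 - <<'E'
from h import *
st()
N=['filter_base','seal_ring','filter_funnel','support_screen']
for c in ('side','top','wrist'):
    print(c);a=snap(c,c+'17.png',N)
    if c=='wrist':
        # collar/flange/boss circles of base: compare vertical symmetry via circles
        g=cv2.cvtColor(a,cv2.COLOR_RGB2GRAY)
E
```

```text
40.8 [ 0.4512 -0.0153  0.4015] [-3.1415e+00 -5.0000e-04  1.5714e+00] 0.0751 [-0.1  0.1  0.2] 0.0
side
filter_base [([0.7707, -0.0771, 0.0001], 0.8), ([0.7654, 0.032, -0.0005], 0.56), ([0.4526, 0.0582, 0.0252], 0.52)]
seal_ring [([0.4414, -0.3649, 0.0125], 0.6), ([0.4376, -0.3625, 0.0001], 0.42)]
filter_funnel [([0.4801, -0.1448, 0.0104], 0.82), ([0.4752, 0.2518, 0.0017], 0.29)]
support_screen [([0.4764, 0.2485, 0.0036], 0.51)]
top
filter_base [([0.7455, -0.1943, 0.0009], 0.81), ([0.7678, -0.0733, -0.0026], 0.71), ([0.452, 0.0547, 0.0225], 0.65)]
seal_ring [([0.448, -0.3633, 0.0083], 0.42)]
filter_funnel [([0.4806, -0.1407, 0.0129], 0.49)]
support_screen [([0.4783, 0.2548, 0.0012], 0.58), ([0.4743, 0.2498, 0.0044], 0.29)]
wrist
filter_base [([0.7712, -0.0744, -0.0016], 0.82), ([0.7671, 0.0341, 0.0008], 0.75), ([0.4488, 0.0557, 0.0246], 0.74)]
seal_ring []
filter_funnel [([0.4822, -0.144, 0.0111], 0.8)]
support_screen []
```

All four parts show at their target heights: base 0.024, ring 0.010, funnel about 0.010 and screen 0.004. The gripper is clear, so I'm handing in.

```bash
python3 -c "
from bench import robot
print(robot.close_job())"
```

```text
the job is handed in; nothing more can be done
None
```

The funnel, sealing ring, support screen and base were each put in their places in that order and let go, and the job was handed in after about 41 s of the 115 s limit. The final pictures of the base were checked by detector readings only, because my 14 picture views were used up.

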